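Fit the index plate to the inspection turntable

ROBOT

A 7-joint arm with a two-finger parallel gripper is mounted at the origin on the work surface. World frame = base frame: x ahead of the robot, y to its left, z up, the work surface at z = 0. Lengths are in mm, angles in rad, forces in N, time in s.
With the tool pointing down it reaches from about 400 to 875 mm from the base axis. Payload 4.4 kg.
Tool frame: the origin (TCP) lies at the very end of the fingers, on their centre line; the grasp point (between the pads) lies 19 mm behind it; z points along the fingers, y is the line along which they close (so a half turn about z gives the same grasp; the last joint's range is limited). The gripper opens to 85 mm and grips with 20 to 120 N. Pads are 22 mm wide; open, the fingers measure 114 mm over their backs; the gripper's body (76 mm by 85 mm) begins 54 mm behind the grasp point. The pads swing forward as they close: fully open they stand 13 mm farther back than shut.
Start: joints at [-1.168, 0.628, 0.038, 1.517, -0.027, 0.996, -0.02], TCP at [293.66, 579.898, 231.313] pointing down, gripper open.
Joint ranges: [-3.06, 3.06], [-0.37, 2.12], [-1.25, 1.32], [0.18, 2.47], [-1.1, 4.24], [0.23, 1.98], [-2.94, 2.94]. Speed limits (rad/s): [2.57, 2.57, 3.14, 3.14, 3.14, 3.14, 3.14].

INTERFACE

Orientations are given as a rotation vector (axis times angle).
In Python, from workcell import env, hand, sense, eyes gives the robot as it stands. Calls block until the motion is done:
- env.move_to(position, orientation): joint-space move of the TCP to a pose.
- env.move_straight(position, max_speed=150, orientation=None, f_stop=None): straight line of the TCP; orientation=None keeps the orientation; max_speed is the mean speed in mm/s. With f_stop (N) it stops when the force on the tool has changed by that much, and returns True; else False.
- env.set_joints(angles): joint-space move.
- hand.let_go() and hand.grasp(grip_force=None): open the fingers fully, or close them until they stop; grip_force is the grip in N (None keeps the last).
- env.sleep(seconds).
- env.inverse_kinematics(position, orientation): joint angles nearest the present ones, or None.
- sense(): the state.
- eyes.capture(name): name is "side" or "top" or "wrist"; returns a dict with "img" (420x560x3 uint8, blue, green, red), "range_z" (420x560 float32, mm along the optical axis (not along the pixel's ray), 0 where there is no reading), "fx", "fy", "cx", "cy" (pixels), "xyz" and "rotation" of the camera in the world. Camera axes: x right, y up, looking along -z (the intrinsics and any distortion apply to the point x, -y, -z); pixel columns grow to the right and rows downward; lengths in mm; the calibration is good to about 2 mm. A picture is of the moment at which its call begins.
A pose or a line that the arm cannot do raises env.Unreachable and nothing moves.
- env.finish_job(): hands the job in; it is judged then, once.
Trained networks look in the newest picture that a camera, given by its name, has taken for a name from the list of things; names that differ only in an ending like _2 or _b are one class to them, and where a whole thing is asked for, a point or a joint stands for the part that bears it (a point fixed in the world has none). Each returns a list of dicts, best first, with "score" (0 to 1); they miss things now and then, are a little off and sometimes report something else, mostly with a low value. They report only what shows in the picture. A call takes as long as a camera call. They do not tell look-alikes from the thing itself.
- eyes.spot_in(camera, query): "at" ([x, y, z] in mm, in world coordinates, good to about 4 mm: the middle of the surface that is visible of it).
The state is a dict: "clock": time; "q": joint angles; "qvel": joint speeds; "joint_torque": joint torques, N m; "eef_pos": TCP position; "tool_rot": TCP orientation; "ft_force": force on the tool from outside, world axes, zero at the start; "wrist_torque": the same for the moment, N m; "opening": finger opening in mm; "grip_force": force on a finger pad.
Only numpy, scipy, OpenCV 4.12 (cv2) and the standard library are available. Lean on these libraries where they do the work, as an engineer would, in place of code of your own. Each camera call takes 0.05 s, during which the arm holds its last target. There are 200 camera calls.

TASK

Fit the loose aluminium index plate onto the turntable for the next vases: lower it gently over the centre shaft, turn it lightly until the drive pin finds its slot, and let it down fully home, flat on the disc. Then turn the seated plate clockwise (seen from above) until the turntable comes up against its stop, without forcing it, let go and back off, leaving the vases and the other things on the bench alone.

Things in the scene. Friction and masses are not known exactly. Their poses are not given: they have to be found in the camera images.
- plate: Loose aluminium index plate, 0.25 to 0.5 kg: slab 140 (x) by 110 (y) by 10 mm, on its middle a gripping hub 44 (x) by 36 (y) by 30 mm (40 mm high in all), a 22 mm round bore through both, and one slot through the slab. Origin: underside, on the bore's axis; z up, x towards the slot. Lies flat, hub up. Grip the hub across its 36 mm, fingers closing along y.
- plate_slot (a point): Centre of the plate's one slot for the drive pin, in the plane of the underside, 48 mm from the bore along the plate's x. The slot is rectangular, 14 mm along x and 11 mm along y.
- stand: Turntable fixed to the bench: round grey base, 190 mm in diameter, 30 mm high, carrying a turning aluminium disc 148 mm in diameter. Origin: on its axis at bench level; z up; x is the bearing of the drive pin when the disc is against its stop. The plate's x then lies along this x, give or take 0.05 rad of play. Plate and turntable are marred by contact forces above 80 N.
- stand_disc (a point): Centre of the disc's top, 44 mm above the bench; the home plate's underside lies on it. The disc holds its place by friction and turns at about 0.35 N m; leaning on the pin with more than about 8 N drags it round. Its axes are the base's: the disc's own bearing is not measured. A tab on the disc's rim, in line with the pin, meets a rubber-sleeved post on the base's rim: the stop.
- stand_shaft (a point): Tip of the steel shaft on the disc's axis, 94 mm above the bench: 20 mm in diameter, 50 mm tall from the disc, the last 10 mm tapering to 8 mm.
- stand_pin_stop (a point): Where the tip of the drive pin will be once the disc is at its stop: 48 mm from the axis, 62 mm above the bench. The pin: steel, 8 mm in diameter, 18 mm tall from the disc, the last 3 mm tapering to 4 mm. At the start it stands, unmeasured, 0.45 to 1.15 rad counterclockwise (from above) of this bearing; lowered off its bearing, the plate lands on the pin's tip.
- vase_left: Glazed white vase on a brown foot, 84 mm in diameter and 180 mm tall, on the left (+y); origin under its foot. Leave alone.
- vase_right: Glazed white vase on a brown foot, 84 mm in diameter and 180 mm tall, on the right (-y); origin under its foot. Leave alone.
- tape_roll: Yellow tape roll lying flat, 90 mm in diameter and 48 mm high; origin at its underside. Leave alone.
- figurine: Small blue ceramic figurine, 36 mm wide and 54 mm tall, between the turntable and the plate; origin under its foot. Leave alone.
- bowl: Blue ceramic bowl, 90 mm in diameter and 45 mm high; origin under its foot. Leave alone.
- label_block: Block of blank labels, 60 by 90 by 20 mm; origin at its underside. Leave alone.
- screwdriver: Screwdriver lying on the bench. Leave alone.
Things that resemble listed ones, but are neither listed nor needed, are in the scene too. Of the things shaped like the plate, the aluminium one is meant. What is shaped like the stand but blue is not meant.

How it is judged (in metres and radians):
On the way, in this order (a step that is already met when the one before it is completed fails the run):
1. the plate is fully home on the disc, over shaft and pin (z of plate in the frame of stand below 0.0475 m and horizontal distance between plate and stand below 0.004 m and angle between plate's own z axis and vertical below 0.04 rad), for 0.2 s.
2. the seated plate has been turned clockwise to the turntable's stop (all of step 1 and angle between the x axis of plate and the x axis of stand, either way round below 0.12 rad and x of plate_slot in the frame of stand above 0.03 m), for 0.2 s.
At the end, for the whole second after the job is handed in: The plate lies at rest, fully home: underside less than 3.5 mm above the disc, less than 4 mm off the shaft's axis and less than 0.04 rad from level, with its slot end turned to within 0.12 rad of the stop bearing (all of step 2 and linear speed of plate below 0.02 m/s and angular speed of plate below 0.1 rad/s); the robot touches nothing.
It fails at once if plate and turntable pressed together with more than 80 N (contact force between plate and stand above 80 N).
It fails at once if a vase, the tape, the figurine, the bowl, the labels or the screwdriver moved by more than 30 mm (distance of any of vase_left, vase_right, tape_roll, figurine, bowl, label_block, screwdriver from where it was at the start of the episode above 0.03 m).
It fails at once if a vase or the figurine knocked over (angle between any of vase_left, vase_right, figurine's own z axis and vertical above 0.3 rad).
It also fails if it takes over 64 s, if anything falls off the work surface, if the arm or the gripper's body presses on something with over 40 N, if the wrist force passes 120 N, or if a joint passes its speed limit or range.

## Working session

There is one attempt and no reset: what is moved stays moved. The work goes in short steps, each a Python script; the robot and the scene stay as the last script left them, time stands still between calls to the robot, and variables do not carry over. Pictures are saved under pics/ and viewed, at most 10 in all, crops included, and the job is handed in when it is done.

```bash
mkdir -p pics; ls; cat > h.py <<'E'
import numpy as np, cv2
from workcell import env, hand, sense, eyes
def world(c,u,v,z=None):
    """pixel -> world; by range image, or on plane height z"""
    d=np.array([(u-c["cx"])/c["fx"],-(v-c["cy"])/c["fy"],-1.0])
    R=np.array(c["rotation"]); 
    if R.shape!=(3,3): R=cv2.Rodrigues(R.astype(float))[0]
    o=np.array(c["xyz"]); w=R@d
    s=c["range_z"][int(v),int(u)] if z is None else (z-o[2])/w[2]
    return o+s*w
E
python3 - <<'E'
from h import *
for n in("top","side"):
    c=eyes.capture(n); cv2.imwrite(f"pics/{n}0.png",c["img"])
    print(n,c["xyz"],c["rotation"],c["fx"],[k for k in c])
    np.savez(f"{n}0.npz",**c)
    for q in("plate","stand","stand_shaft","stand_disc","figurine","vase_left","vase_right","plate_slot","stand_pin_stop"):
        print(q,[(np.round(r["at"]).tolist(),round(r["score"],2)) for r in eyes.spot_in(n,q)])
print(sense())
E
```

```text
pics
top [ 371.97241429    5.88294033 1129.74031762] [ 0.11875825 -0.11247451 -1.5824367 ] 461.0489614558057 ['img', 'range_z', 'fx', 'fy', 'cx', 'cy', 'xyz', 'rotation']
plate [([526.0, 157.0, 12.0], 0.9), ([328.0, 200.0, 11.0], 0.61), ([612.0, 1.0, 33.0], 0.47)]
stand [([564.0, -136.0, 48.0], 0.94), ([290.0, -185.0, 45.0], 0.92)]
stand_shaft [([564.0, -135.0, 44.0], 0.87), ([285.0, -182.0, 43.0], 0.82)]
stand_disc [([287.0, -186.0, 48.0], 0.64), ([568.0, -134.0, 44.0], 0.61)]
figurine [([612.0, -1.0, 30.0], 0.72)]
vase_left [([539.0, 395.0, 175.0], 0.7)]
vase_right [([562.0, -135.0, 45.0], 0.7), ([447.0, 3.0, 46.0], 0.67), ([578.0, -385.0, 184.0], 0.55)]
plate_slot [([325.0, 199.0, 12.0], 0.94), ([520.0, 157.0, 12.0], 0.91), ([562.0, -135.0, 45.0], 0.28)]
stand_pin_stop [([567.0, -134.0, 45.0], 0.94), ([282.0, -184.0, 50.0], 0.78)]
side [ 166.96304231 -746.17955114  656.17030647] [ 0.9624242  -0.20116658 -0.38983056] 393.2075896552518 ['img', 'range_z', 'fx', 'fy', 'cx', 'cy', 'xyz', 'rotation']
plate [([317.0, 188.0, 10.0], 0.91), ([521.0, 141.0, 11.0], 0.89)]
stand [([550.0, -169
[... 563 characters left out ...]

{'clock': 1.0, 'q': array([-1.16779453,  0.62838415,  0.03850075,  1.51743494, -0.02701005,
        0.99631532, -0.02002338]), 'qvel': array([-0.0017942 ,  0.00026213, -0.00053606,  0.0006801 ,  0.00146017,
       -0.00121731, -0.0010467 ]), 'joint_torque': array([ 4.80330220e-05, -5.63278091e+01,  1.22543335e+00, -1.93783790e+01,
        1.08745293e-02,  1.71370903e-03,  2.05489948e-05]), 'eef_pos': array([293.65155903, 579.87616903, 231.31251084]), 'tool_rot': array([-7.29740418e-01, -3.05561426e+00,  2.11409559e-05]), 'ft_force': array([ 0.09198578, -0.33431564, -0.85899704]), 'wrist_torque': array([-0.02290831, -0.05147831,  0.00035201]), 'grip_force': 0.0, 'opening': 85.38387832535285}
```

```bash
python3 - <<'E'
import cv2
a=cv2.imread("pics/top0.png"); cv2.imwrite("pics/top0b.png",cv2.resize(a,(800,600)))
E
```

```text
(no output)
```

View pics/top0b.png

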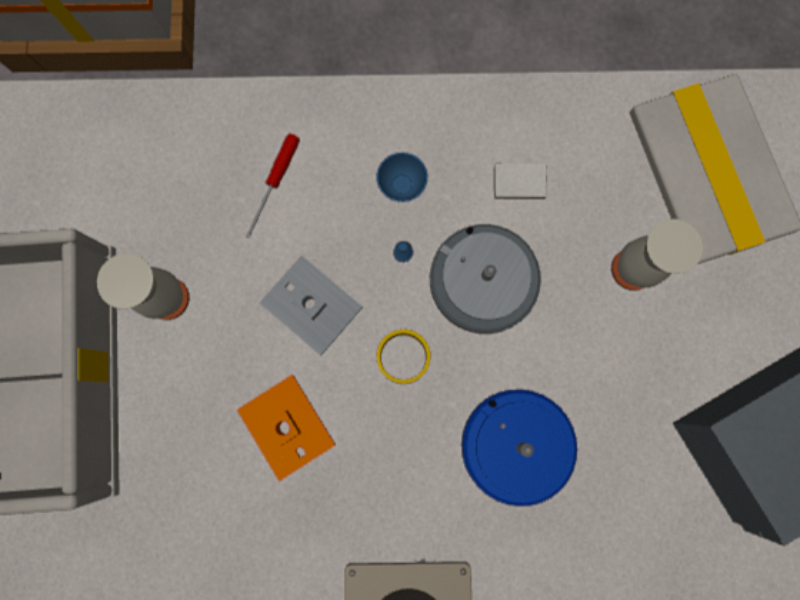

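```bash
python3 - <<'E'
from h import *
t=dict(np.load("top0.npz")); s=dict(np.load("side0.npz"))
for c,n in((t,"top"),(s,"side")):
    print(n,[np.round(world(c,u,v)).tolist() for u,v in((200,120),(280,300),(150,330),(300,120))], c["cx"],c["cy"])
a=t["img"]; 
A=cv2.resize(a[165:260,170:265],(400,400),interpolation=cv2.INTER_CUBIC)
B=cv2.resize(a[145:240,292:387],(400,400),interpolation=cv2.INTER_CUBIC)
cv2.imwrite("pics/crop1.png",np.hstack([A,B]))
cv2.imwrite("pics/side0b.png",cv2.resize(s["img"],(800,600)))
E
```

```text
top [[773.0, 207.0, -2.0], [318.0, 9.0, 2.0], [252.0, 320.0, 2.0], [768.0, -49.0, -1.0]] 278.643332415677 209.12277738170013
side [[482.0, 696.0, 92.0], [418.0, -191.0, -1.0], [141.0, -157.0, 1.0], [935.0, 734.0, 3.0]] 277.79617327806506 208.3902646229642
```

View pics/crop1.png

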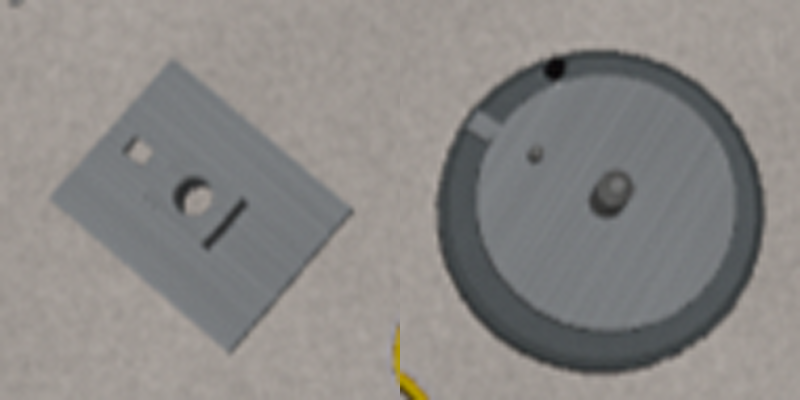

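View pics/side0b.png

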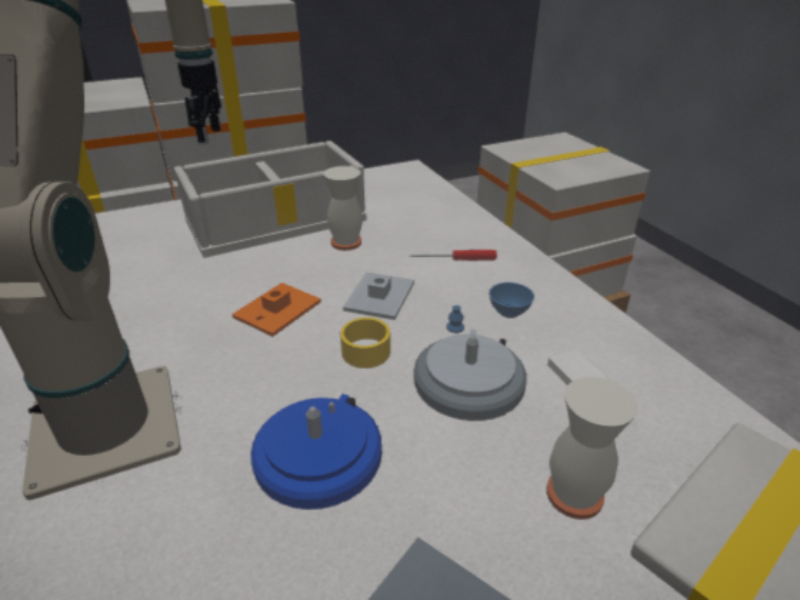

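The candidates are:
- Aluminium plate at px (311,303) and orange plate at (286,428). The grey one is aluminium, so it is the one meant.
- Grey stand at (485,278) and blue stand at (520,448). The grey one is meant.

The crop confirms the grey plate, with its slot at upper left of the bore, and the grey stand, with its tab and pin at upper left and the black post at the top.

```bash
cat >> h.py <<'E'
def down(b):
    """tool pointing down, for a plate whose x bears b: tool y along plate y (or opposite)"""
    y=np.array([-np.sin(b),np.cos(b),0]); z=np.array([0,0,-1.0]); x=np.cross(y,z)
    return cv2.Rodrigues(np.column_stack([x,y,z]))[0].ravel()
E
python3 - <<'E'
from h import *
t=dict(np.load("top0.npz"))
cr=lambda x,y,u0,v0:(u0+x*95/400-.5,v0+y*95/400-.5)
P=[world(t,*cr(x,y,170,165),10) for x,y in((172,60),(352,211),(231,352),(51,198))]
pc=np.mean(P,0); d=(P[0]-P[1]+P[3]-P[2]); print("plate",pc,np.arctan2(d[1],d[0]),np.linalg.norm(P[0]-P[1]),np.linalg.norm(P[0]-P[3]))
sc=world(t,*cr(207,201,292,145),44); pin=world(t,*cr(137,153,292,145),60);tab=world(t,*cr(85,124,292,145),44);post=world(t,*cr(155,69,292,145),50)
for n,p in(("pin",pin),("tab",tab),("post",post)): v=p-sc; print(n,p,np.hypot(v[0],v[1]),np.arctan2(v[1],v[0]))
print("shaft",sc, "tip",world(t,*cr(217,186,292,145),94))
b=np.arctan2(d[1],d[0])
for k in(b,b+np.pi,b-np.pi):
    for p in((pc[0],pc[1],230),(sc[0],sc[1],200)):
        q=env.inverse_kinematics(p,down(k)); print(k,None if q is None else np.round(q,2))
E
```

```text
plate [530.25660128 159.80565205  10.        ] 0.8569308330875844 139.60337422337537 107.1429411538227
pin [596.33640035 -99.33922917  60.        ] 47.64185308917894 1.0167308057622972
tab [617.0573149  -71.69300257  44.        ] 82.11187534383045 0.9792746078842679
post [ 647.17161664 -111.99890633   50.        ] 80.85159519016779 0.3517222328551809
shaft [ 571.26969384 -139.85350308   44.        ] tip [ 570.2766858  -138.84481856   94.        ]
0.8569308330875844 [-0.15  0.5  -0.29  1.79  0.18  0.88  1.91]
0.8569308330875844 [ 0.33  0.58 -0.21  1.73  0.15  0.85  2.48]
3.9985234866773776 [-0.69  0.54  0.53  1.8  -0.34  0.89 -0.72]
3.9985234866773776 [-0.15  0.64  0.56  1.74 -0.42  0.89 -0.13]
-2.2846618205022087 [-0.69  0.54  0.53  1.8  -0.34  0.89 -0.72]
-2.2846618205022087 [-0.15  0.64  0.56  1.74 -0.42  0.89 -0.13]
```

```bash
python3 - <<'E'
from h import *
env.move_to([530,160,230],down(.857+np.pi))
c=eyes.capture("wrist"); np.savez("w1.npz",**c); cv2.imwrite("pics/w1.png",c["img"]); print(c["xyz"],sense()["eef_pos"],sense()["clock"])
print([(np.round(r["at"]).tolist(),r["score"]) for q in("plate","plate_slot") for r in eyes.spot_in("wrist",q)])
z=c["range_z"];print(np.percentile(z,[5,50,95]))
E
```

```text
[582.48803743 222.3187842  372.057752  ] [529.71841191 161.74655917 229.79532955] 2.8083
[([533.0, 165.0, 10.0], 0.82), ([337.0, 214.0, 11.0], 0.73), ([344.0, 211.0, 10.0], 0.73), ([532.0, 161.0, 9.0], 0.72), ([439.0, 0.0, 33.0], 0.47)]
[ 77.34116936 358.23338318 452.84738464]
```

View pics/w1.png

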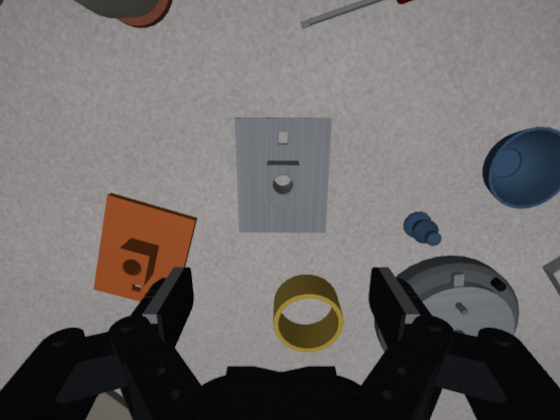

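```bash
cat >> h.py <<'E'
def cloud(c):
    v,u=np.mgrid[0:420,0:560]; z=c["range_z"]
    d=np.stack([(u-c["cx"])/c["fx"]*z,-(v-c["cy"])/c["fy"]*z,-z],-1)
    R=cv2.Rodrigues(np.array(c["rotation"],float))[0]
    return d@R.T+np.array(c["xyz"])
def rect(p): 
    r=cv2.minAreaRect(p[:,:2].astype(np.float32)); return np.round(r[0],1),np.round(r[1],1),round(r[2],1)
E
python3 - <<'E'
from h import *
c=dict(np.load("w1.npz")); W=cloud(c)
S=W[105:245,225:345].reshape(-1,3); 
h=np.linalg.norm(S[:,:2]-[530,160],axis=1)
print("bench z",np.median(W[20:100,200:300,2]))
sl=S[(S[:,2]>6)&(S[:,2]<15)&(h<100)]; hb=S[(S[:,2]>34)&(S[:,2]<46)]
print(len(sl),rect(sl),np.median(sl[:,2])); print(len(hb),rect(hb),np.median(hb[:,2]))
for p in((235.5,117),(331,117),(327,233),(239,233)): print(world(c,*p,10))
print("slot",world(c,283.5,138,10))
E
```

```text
bench z -0.6004361418673341
9034 (array([529.5, 158.1]), array([140.2, 110.4]), 48.8) 9.519021958324686
1004 (array([529.6, 158.2]), array([44.7, 36.1]), 48.9) 39.41609787530402
[535.51836561 245.88905832  10.        ]
[617.06958778 175.68662984  10.        ]
[526.35115751  66.9053576   10.        ]
[441.51116285 139.93902416  10.        ]
slot [561.42819425 192.98647828  10.        ]
```

```bash
python3 - <<'E'
from h import *
env.move_to([571,-139,230],down(.98+np.pi)); env.sleep(.3)
c=eyes.capture("wrist"); np.savez("w2.npz",**c); cv2.imwrite("pics/w2.png",c["img"]); print(sense()["eef_pos"],sense()["clock"])
W=cloud(c)
from scipy.optimize import least_squares
D=W.reshape(-1,3); h=np.hypot(D[:,0]-571,D[:,1]+139)
top=D[(D[:,2]>40)&(D[:,2]<48)&(h<90)]
print("disc",len(top),np.median(top[:,2]),cv2.minEnclosingCircle(top[:,:2].astype(np.float32)))
p=D[(D[:,2]>54)&(D[:,2]<66)&(h<58)&(h>38)]; print("pin",len(p),p.mean(0) if len(p) else 0)
s=D[(D[:,2]>80)&(D[:,2]<100)&(h<25)]; print("shaft",len(s),s.mean(0),s[:,2].max())
E
```

```text
[ 571.17849327 -138.15184953  229.98893785] 4.4167
disc 13517 43.518478513160744 ((576.4547119140625, -136.3414306640625), 81.91201782226562)
pin 50 [ 596.45692651 -101.20496889   60.10115806]
shaft 330 [ 570.85990534 -140.02214821   88.50160713] 95.07264613305011
```

View pics/w2.png

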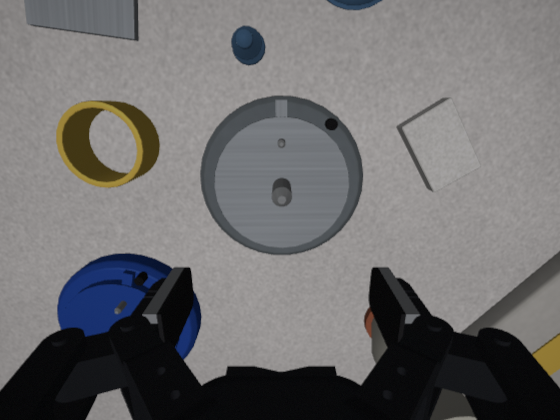

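```bash
python3 - <<'E'
from h import *
from scipy.optimize import least_squares
c=dict(np.load("w2.npz")); D=cloud(c).reshape(-1,3)
h=np.hypot(D[:,0]-571,D[:,1]+139)
m=((D[:,2]>40)&(D[:,2]<48)&(h<90)); 
mask=np.uint8(m.reshape(420,560)); ed=cv2.Canny(mask*255,50,100)
m2=cv2.morphologyEx(mask,cv2.MORPH_CLOSE,np.ones((25,25),np.uint8)); E=(m2-cv2.erode(m2,np.ones((3,3),np.uint8)))>0
e=D[E.ravel()&m]; h=np.hypot(e[:,0]-571,e[:,1]+139);e=e[(h>65)]
f=lambda x:np.hypot(e[:,0]-x[0],e[:,1]-x[1])-x[2]
r=least_squares(f,[571,-139,74],loss="soft_l1",f_scale=1); print("disc fit",r.x,len(e))
tip=world(c,282,200,94); pin=world(c,281.7,142.5,62); tab=world(c,281.5,108,44); post=world(c,331,124,50)
print("tip",tip)
for o in(tip,r.x):
  for n,q in(("pin",pin),("tab",tab),("post",post)): v=q-np.array([o[0],o[1],0]);print(n,np.round(q,1),np.hypot(v[0],v[1]),np.arctan2(v[1],v[0]))
E
```

```text
disc fit [ 570.30333842 -141.1011583    72.98682698] 522
tip [ 569.9938174  -142.66418651   94.        ]
pin [ 597.4 -101.2   62. ] 49.745463044559024 0.986175215887292
tab [615.3 -74.2  44. ] 82.089045283539 0.986522913992036
post [ 648.3 -114.7   50. ] 83.17283669289385 0.34295229132158334
pin [ 597.4 -101.2   62. ] 48.274985919524745 0.9736530152078318
tab [615.3 -74.2  44. ] 80.61683576457233 0.9790308526472882
post [ 648.3 -114.7   50. ] 82.36710230400195 0.3263438712971883
```

```bash
python3 - <<'E'
from h import *
o=down(.8526+np.pi)
env.move_to([529.6,158.2,120],o); env.sleep(.3)
print(sense()["eef_pos"])
print(env.move_straight([529.6,158.2,14],80,f_stop=8)); env.sleep(.2)
s=sense();print(s["eef_pos"],s["ft_force"])
hand.grasp(60); s=sense(); print(s["eef_pos"],s["opening"],s["grip_force"],s["ft_force"])
env.move_straight([529.6,158.2,140],80); env.sleep(.3)
s=sense();print(s["eef_pos"],s["opening"],s["grip_force"],s["ft_force"],s["wrist_torque"],s["clock"])
c=eyes.capture("wrist");np.savez("w3.npz",**c)
print("plate slab pts z", np.median(cloud(c)[150:200,250:320,2]))
env.move_to([570.3,-141.1,140],down(.975+np.pi)); env.sleep(.4)
s=sense();print(s["eef_pos"],s["opening"],s["ft_force"],s["clock"])
c=eyes.capture("wrist"); np.savez("w4.npz",**c); cv2.imwrite("pics/w4.png",c["img"])
W=cloud(c).reshape(-1,3);h=np.hypot(W[:,0]-570,W[:,1]+141)
sl=W[(W[:,2]>125)&(W[:,2]<143)&(h<95)]; print(len(sl),rect(sl),np.median(sl[:,2]))
E
```

```text
[530.12752378 157.28825054 120.32603244]
False
[529.83044029 158.34029333  14.34703464] [-0.05826058  0.31182527 -0.1292401 ]
[529.49413616 158.34682192  14.26088911] 34.80781245916311 62.47520428150892 [-1.48740008  0.06694771  4.4973407 ]
[529.54653631 158.15868018 139.83334528] 35.01672582736371 61.44916098564863 [-0.09132886  0.51884034 -5.07044023] [ 0.00017923 -0.01588354 -0.02850609] 10.15
plate slab pts z 134.91657205713557
[ 570.40058401 -140.45967641  139.98571637] 34.71032563960951 [ 0.60580264 -0.60261373 -4.32780585] 11.7583
32349 (array([ 570.3, -140.9]), array([141., 111.]), 56.0) 135.3115702871277
```

View pics/w4.png

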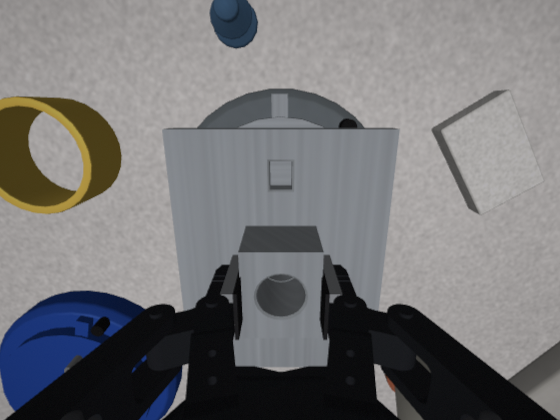

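The plate is held level at the disc's middle, with its slot at px (281,174) in line with the tab at (280,104). Lowering with a force guard.

```bash
cat >> h.py <<'E'
def st(t=""):
    s=sense(); print(t,np.round(s["eef_pos"],1),np.round(s["ft_force"],1),np.round(s["wrist_torque"],2),round(s["opening"],1),round(s["clock"],1)); return s
E
python3 - <<'E'
from h import *
for z in(112,100,90,80):
    r=env.move_straight([570.3,-141.0,z],40,f_stop=8); s=st((z,r))
    if r: break
E
```

```text
(112, False) [ 570.5 -141.1  112.1] [-0.9 -1.1 -4.8] [ 0.05  0.   -0.02] 35.1 12.7
(100, False) [ 570.1 -140.9   99.6] [ 0.6 -0.5 -4.8] [-0.04 -0.06 -0.02] 35.0 13.1
(90, False) [ 570.2 -140.9   89.6] [-0.8  0.6 -5.6] [ 0.01 -0.03  0.02] 35.1 13.5
(80, False) [ 570.3 -140.9   79.6] [-0.5  0.2 -4.2] [0.   0.01 0.03] 34.8 13.9
```

```bash
python3 - <<'E'
from h import *
def try_down(b,z):
    r=env.move_straight([570.3,-141.0,z],20,orientation=down(b+np.pi),f_stop=5); s=st((round(b,3),z,r)); return r
b=.977
for z in(72,64,59.5):
    if try_down(b,z): break
E
```

```text
(0.977, 72, False) [ 570.3 -141.    71.9] [ 0.9  0.2 -4.4] [ 0.02 -0.04  0.01] 35.0 14.5
(0.977, 64, False) [ 570.3 -141.    63.9] [ 0.1  0.1 -4.8] [-0.02  0.05 -0.01] 35.0 15.0
(0.977, 59.5, False) [ 570.2 -140.9   59.3] [-0.3 -0.1 -4.9] [-0.05  0.05  0.02] 34.7 15.4
```

```bash
python3 - <<'E'
from h import *
r=env.move_straight([570.3,-141,57],10,f_stop=4); s=st(r); z=s["eef_pos"][2]
env.sleep(.4); s=st("settled"); t0=s["wrist_torque"][2]
b=.977
for i in range(14):
    b-=.04
    env.move_straight([570.3,-141.0,z],15,orientation=down(b+np.pi)); env.sleep(.1)
    s=st(round(b,3))
    R=cv2.Rodrigues(np.array(s["tool_rot"]))[0]; print("   act b",round(np.arctan2(R[1,1],R[0,1])+np.pi/2,3))
    if abs(s["wrist_torque"][2]-t0)>.65 or np.linalg.norm(s["ft_force"][:2])>20: print("stop");break
E
```

```text
True [ 570.5 -141.1   58.2] [0.7 0.2 6.5] [ 0.06  0.09 -0.02] 35.1 15.6
settled [ 570.5 -141.1   58.3] [-0.4 -0.3  6.5] [ 0.09  0.13 -0.04] 34.6 16.0
0.937 [ 569.4 -140.5   58.3] [-4.4  1.7  4.2] [ 0.31  0.81 -0.1 ] 35.1 16.4
   act b 0.937
0.897 [ 569.4 -140.5   58.3] [-4.8  2.5  3.5] [ 0.28  0.82 -0.03] 34.9 16.8
   act b 0.897
0.857 [ 569.4 -140.5   58.3] [-4.8  2.4  4. ] [ 0.32  0.86 -0.05] 35.0 17.1
   act b 0.857
0.817 [ 569.5 -140.5   58.3] [-4.8  2.4  3.5] [ 0.33  0.71 -0.04] 34.9 17.5
   act b 0.817
0.777 [ 569.5 -140.5   58.3] [-4.6  2.9  4.6] [ 0.31  0.82 -0.09] 35.1 17.8
   act b 0.777
0.737 [ 569.5 -140.4   58.3] [-4.1  1.6  4.3] [ 0.31  0.85 -0.05] 35.1 18.2
   act b 0.737
0.697 [ 569.6 -140.4   58.3] [-3.8  2.6  4. ] [ 0.39  0.82 -0.1 ] 34.8 18.5
   act b 0.697
0.657 [ 569.6 -140.4   58.3] [-3.5  1.7  4.5] [ 0.37  0.82 -0.06] 35.2 18.9
   act b 0.657
0.617 [ 569.6 -140.4   58.3] [-4.7  1.9  3.9] [ 0.39  0.83 -0.02] 34.9 19.2
   act b 0.617
0.577 [ 569.6 -140.4   58.3] [-4.9  2.4  3.6] [ 0.36  0.84 -0.09] 35.2 19.6
   act b 0.577
0.537 [ 569.7 -140.4   58.3] [-4.   3.6  4.6] [ 0.41  0.85 -0.08] 34.5 19.9
   act b 0.537
0.497 [ 569.7 -140.3   58.3] [-4.3  2.8  3.9] [ 0.4   0.89 -0.05] 34.8 20.3
   act b 0.497
0.457 [ 569.8 -140.4   58.3] [-4.   3.2  3.8] [ 0.37  0.84 -0.07] 35.0 20.6
   act b 0.456
0.417 [ 569.7 -140.1   58.3] [-4.5  2.1  4.4] [0.47 0.93 0.76] 34.6 21.0
   act b 0.42
stop
```

```bash
python3 - <<'E'
from h import *
c=eyes.capture("wrist"); np.savez("w5.npz",**c); cv2.imwrite("pics/w5.png",c["img"])
W=cloud(c).reshape(-1,3);h=np.hypot(W[:,0]-570,W[:,1]+141)
sl=W[(W[:,2]>50)&(W[:,2]<59)&(h<95)]; print(len(sl),rect(sl),np.median(sl[:,2])); st()
E
```

```text
31621 (array([ 569.9, -141. ]), array([141. , 110.9]), 24.3) 53.588283055099254
 [ 569.6 -140.2   58.3] [-4.5  2.9  5.2] [0.41 0.89 0.77] 35.1 21.0
```

View pics/w5.png

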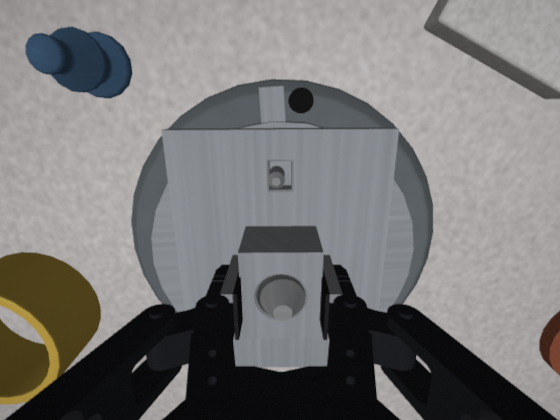

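The plate bears 0.424. The tab at px (272,103) is up against the post at (301,100), and the torque has jumped by 0.8 N m, so it is at the stop. I'll relax the twist, let go and back off.

```bash
python3 - <<'E'
from h import *
env.move_straight([569.8,-140.4,58.3],15,orientation=down(.43+np.pi)); env.sleep(.2); st("relaxed")
hand.let_go(); env.sleep(.3); st("open")
p=sense()["eef_pos"]; env.move_straight([p[0],p[1],220],80); env.sleep(.5); st("up")
c=eyes.capture("wrist"); np.savez("w6.npz",**c); cv2.imwrite("pics/w6.png",c["img"])
W=cloud(c).reshape(-1,3);h=np.hypot(W[:,0]-570,W[:,1]+141)
sl=W[(W[:,2]>50)&(W[:,2]<59)&(h<95)]; print(len(sl),rect(sl),np.median(sl[:,2]),np.polyfit(sl[:,0],sl[:,2],1)[0],np.polyfit(sl[:,1],sl[:,2],1)[0])
E
```

```text
relaxed [ 569.7 -140.2   58.3] [-3.9  2.1  2.4] [0.39 0.83 0.32] 34.9 21.5
open [ 569.8 -140.4   58.3] [-0.7  0.9  0.4] [-0.    0.02 -0.01] 85.3 22.3
up [ 569.8 -140.4  220. ] [-0.4  1.   0. ] [ 0.03 -0.02 -0.  ] 85.5 25.0
12025 (array([ 570. , -140.7]), array([139.5, 110.6]), 24.7) 53.49347794466752 0.0004701485473950554 -0.0011919490127887192
```

View pics/w6.png

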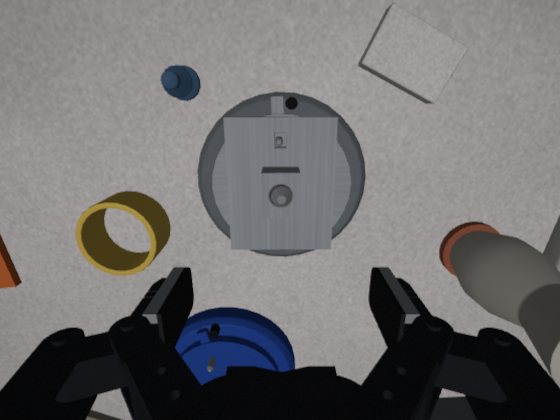

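The plate lies flat and home (top at 53.5 mm, level) with the tab at px (277,104) touching the post at (291,103). The figurine, tape and labels stand undisturbed, and the gripper is clear. Handing in.

```bash
python3 - <<'E'
from h import *
print(env.finish_job())
E
```

```text
the job is handed in; nothing more can be done
None
```

The aluminium index plate is home and flat on the grey turntable, turned clockwise to the stop and released, and I handed the job in at about 25 s; the hand-in call returned no verdict.

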